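# Back off the clamp screw of a glaze mill jar with a reversible ratchet

### The job

The glaze mill jar has to be opened: the ratchet is still on the clamp screw in its bridge, but set for tightening. Flip the ratchet's direction lever fully over to loosening, then work the handle to and fro to back the screw off anticlockwise until it comes up against its stop. Go by feel: do not tighten the screw, do not force the lever or wrench on the screw at the stop, leave the pots around it alone, and leave the ratchet on the screw, still set for loosening.

Things in the scene. Friction and masses are not known exactly. Their poses are not given: they have to be found in the camera images.
- jar: white porcelain mill jar, 170 mm across, in a steel frame fixed to the bench. Origin: centre of the frame's underside, on the bench; z up. A steel bridge bar (46 x 240 mm, top 206 mm up) lies over the lid along y, on two upright rods 16 mm thick at y = +100 and -100 mm that end 282 mm up. The clamp screw stands on the z axis, the ratchet's 38 mm socket on its hex head
- ratchet: steel ratchet lying level on the screw, turning about the jar's z axis. Origin on that axis at bench height; its x axis points along the handle to its end; z up. Head 62 mm across, top 273 mm up; neck 17 mm wide; dark grip 24 mm wide, 18 mm high (250 to 268 mm up), 120 to 260 mm from the axis. It is at mid-swing when the handle points along the jar's -x and swings 1.36 rad either way, to the rods
- grip (a point): middle of the handle's grip, 200 mm from the screw's axis, 259 mm up, halfway in its thickness. Swung in the free direction the handle clicks (12 teeth, every 30 degrees) and takes 1 to 3 N here; in the driving direction it turns the screw at 5 to 7 N here, steadily, after up to 30 degrees of lost swing until the pawl bites. Over 12 N here is wrenching
- lever_tab (a point): centre of the upright thumb tab of the direction lever: 14 mm along the lever x 8 mm wide x 20 mm high, from 275 to 295 mm up, above the ratchet head's centre. The lever lies on the head, pivots about the vertical 24 mm from the screw's axis on the handle's side, and points from there back over the head's centre to the tab
- lever: the dark direction lever with its tab; origin on its pivot line (24 mm from the screw's axis, towards the handle) at bench height; it points along its own -x
- direction (a joint): lever angle, anticlockwise positive from above; stiff, it takes about 5 N at the tab and stays where it is left, with a rigid stop at either end. -0.48: tightening, tab 11 mm to the right of the head's centre, seen from above with the handle towards the viewer. 0.48: loosening, tab 11 mm to the left. Clicking may shift it by 0.1; under load it goes home again.
- clamp_screw: hex head, socket and ratchet wheel of the clamp screw; origin on the screw's axis at bench height
- screw_turn (a joint): turn of the clamp screw, anticlockwise (looser) positive, right-hand thread; starts between 0 and 0.2 and comes up against its retaining stop at 2.2. There the screw goes no further and the load at the grip climbs past 8 N, about 1 N for each 10 mm the handle is pushed on (pawl and gripper give). It stays where it is left
- mug: loose terracotta mug, 80 mm across, 95 mm high; origin under its middle
- bowl: loose white bowl, 120 mm across, 55 mm high; origin under its middle
- glaze_jar: loose white glaze pot with a lid, 68 mm across, 85 mm high; origin under its middle
- stamp: loose turned wooden stamp with a round foot, 84 mm across, 78 mm high; origin under its middle

How it is judged:
On the way, in this order (a step that is already met when the one before it is completed fails the run):
1. the direction lever is fully over on the loosening side (value of joint direction above 0.4 rad), for 0.3 s.
2. the screw is backed off to its stop (value of joint screw_turn above 2.15 rad), for 0.2 s.
At the end, for the whole second after the job is handed in: the screw stands within 0.05 rad (3 degrees) of its stop at 2.2 rad, the direction lever is still on the loosening side (above 0.3 rad), and ratchet and screw are at rest (value of joint screw_turn above 2.15 rad and value of joint direction above 0.3 rad and angular speed of ratchet below 0.1 rad/s and angular speed of clamp_screw below 0.05 rad/s); the robot touches nothing.
It fails at once if the screw is done up tighter (value of joint screw_turn below -0.06 rad).
It fails at once if the direction lever is forced (over 30 N) (contact force between the fingers and lever above 30 N).
It fails at once if the screw is wrenched: more than about 2.5 N m through the ratchet (12 N at the middle of the grip, twice what turning it takes) (contact force between ratchet and clamp_screw above 160 N).
It fails at once if a pot or tool nearby is moved by more than 30 mm (distance of any of mug, bowl, glaze_jar, stamp from where it was at the start of the episode above 0.03 m).
It also fails if it takes over 72 s, if anything falls off the work surface, if the arm or the gripper's body presses on something with over 40 N, if the wrist force passes 120 N, or if a joint passes its speed limit or range.

### The arm

A 6-joint arm with a two-finger parallel gripper is mounted at the origin on the work surface. World frame = base frame: x ahead of the robot, y to its left, z up, the work surface at z = 0. Lengths are in m, angles in rad, forces in N, time in s.
With the tool pointing down it reaches from about 0.325 to 0.9 m from the base axis. Payload 6.1 kg.
Tool frame: the origin (TCP) lies at the very end of the fingers, on their centre line; the grasp point (between the pads) lies 19 mm behind it; z points along the fingers, y is the direction in which the jaws open and shut (so a half turn about z gives the same grasp; the last joint's range is limited). The gripper opens to 87 mm and grips with 3 to 60 N. Pads are 19 mm wide; open, the fingers measure 117 mm over their backs; the gripper's body (75 mm by 190 mm) begins 51 mm behind the grasp point.
Start: joints at [-1.395, 0.22, 1.526, -0, 1.395, -0.126], TCP at [0.186, -0.597, 0.223] pointing down, gripper open.
Joint ranges: [-2.98, 2.98], [-0.91, 2.08], [0.09, 2.57], [-1.24, 4.39], [0.2, 2.65], [-2.68, 2.68]. Speed limits (rad/s): [2.57, 2.57, 3.01, 3.14, 3.14, 3.14].

### API

Orientations are given as a rotation vector (axis times angle).
In Python, from bench import monitor, viewer, job gives the robot as it stands.
- The arm moves only by the tool play_rows, never from a script. Its argument "targets" is a list of rows, each a list of 3 entries, a list of its own where there are three numbers: the shift along the tool's x, y, z in cm, then the turn, a rotation vector about the tool's x, y, z in rad, then the closure, from 0 (fully open) to 1 (shut). In form: [[[dx, dy, dz], [ax, ay, az], jaw], ...]. A call has 1 to 12 rows; each row shifts and turns the pose as measured when the row begins, along the tool's axes as they then stand; what a row does not reach is not made up. A row lasts 1/10 s, in which the tool goes at most 50 mm and 8.59 degrees, less where a joint would pass 70% of its speed; a pose out of reach is approached as far as the arm can. A call with a gripper value outside its range is refused whole. The fingers move at their own pace and stop on an object; the grip force is fixed at half the most. Time passes only in rows, so rows that do not move let the fingers close. It gives the time, the measured TCP pose, the force and the opening at its end, in the units of the state.
- monitor.read_state(): the state, without advancing time (a new reading comes with each control period).
- viewer.get_image(name): name is "side" or "top" or "wrist"; returns a dict with "frame" (400x640x3 uint8, blue, green, red), "range_z" (400x640 float32, m along the optical axis (not along the pixel's ray), 0 where there is no reading), "fx", "fy", "cx", "cy" (pixels), "R" (3x3) and "t" (3): a world point X has camera coordinates R X + t; the wrist camera has in their place "tool_from_camera" (4x4, takes a point from camera to tool coordinates, whose origin is the TCP and whose axes are the flange's). Camera axes: x right, y down, z forward; pixel columns grow to the right and rows downward; lengths in m; the calibration is good to about 2 mm. A picture is of the moment at which its call begins: read the wrist's pose just before it.
- job.close_job(): hands the job in, once; it reports no verdict.
The state is a dict: "clock": time; "qpos": joint angles; "joint_vel": joint speeds; "effort": joint torques, N m; "ee_pos": TCP position; "tool_rot": TCP orientation; "ft_force": force on the tool from outside, world axes, zero at the start; "ft_torque": the same for the moment, N m; "finger_gap": opening from 0.0 (shut) to 1.0 (fully open).
Only numpy, scipy, OpenCV 4.12 (cv2) and the standard library are available. Lean on these libraries where they do the work, as an engineer would, in place of code of your own. Each camera call takes 0.05 s, during which the arm holds its last target.

## Working session

There is one attempt and no reset: what is moved stays moved. The work goes in short steps, Python scripts to look and compute and a tool call to move; the robot and the scene stay as the last step left them, time stands still between calls to the robot, and variables do not carry over. Pictures are saved under pics/ and viewed, and the job is handed in when it is done.

Besides the shell and the picture viewer there is one more tool, called after "Request:" as name(argument=value, ...), one argument or row to a line, values as JSON. play_rows: Moves the arm, as the interface text tells. Its arguments: {"type":"object","properties":{"targets":{"type":"array","items":{"type":"array"}}},"required":["targets"]}

```bash
ls; mkdir -p pics; python3 - <<'E'
from bench import monitor, viewer
import cv2
s=monitor.read_state()
print(s)
for n in ["side","top","wrist"]:
    d=viewer.get_image(n); cv2.imwrite(f"pics/{n}0.png",d["frame"])
    print(n,d["fx"],d["fy"],d["cx"],d["cy"],d.get("R"),d.get("t"),d.get("tool_from_camera"))
E
```

```text
pics
{'clock': 0.0, 'qpos': array([-1.39508706e+00,  2.21172481e-01,  1.52765539e+00,  2.17689548e-05,
        1.39469567e+00, -1.26098403e-01]), 'joint_vel': array([-0.00017607, -0.00036069, -0.00115157,  0.00098295,  0.00041942,
       -0.00020199]), 'effort': array([ 1.89312028e-03, -4.94603205e+01, -3.87373817e+01,  6.99973572e-02,
        5.73208078e-02, -1.56418605e-04]), 'ee_pos': array([ 0.18567149, -0.59611804,  0.22144706]), 'tool_rot': array([-3.10398238e+00, -4.71984927e-01,  4.15528505e-05]), 'ft_force': array([-0.40974367, -0.07294608, -0.37847419]), 'ft_torque': array([-0.00962736, -0.0313423 ,  0.02269621]), 'finger_gap': 0.9988648295323613}
side 404.59124019852374 404.59124019852374 323.3068169194991 208.5309552705075 [[-0.74277843  0.66953619 -0.00122279]
 [ 0.63197683  0.7005049  -0.33150893]
 [-0.22110066 -0.24701046 -0.94345129]] [ 0.39885248 -0.27046623  1.30185643] None
top 473.6069200202724 473.6069200202724 327.83120680394114 200.82762754358964 [[-0.02719567 -0.99950301 -0.01594137]
 [-0.98791391  0.02930795 -0.15220762]
 [ 0.15259919  0.01160931 -0.98821997]] [0.04101748 0.57562692 1.58739436] None
wrist 305.4740220404926 305.4740220404926 316.35598548932643 197.0609129152201 None None [[-3.91431817e-04 -9.59515683e-01 -2.81654934e-01  7.69495566e-02]
 [ 9.99998718e-01  6.16850140e-05 -1.59989760e-03  1.28416823e-03]
 [ 1.55250073e-03 -2.81655199e-01  9.59514429e-01 -1.62906009e-01]
 [ 0.00000000e+00  0.00000000e+00  0.00000000e+00  1.00000000e+00]]
```

View pics/side0.png

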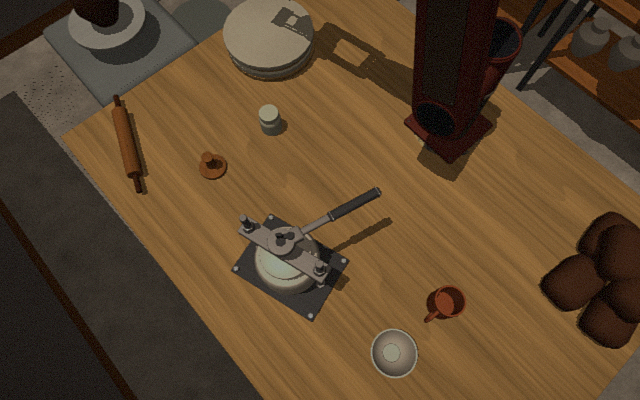

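View pics/top0.png

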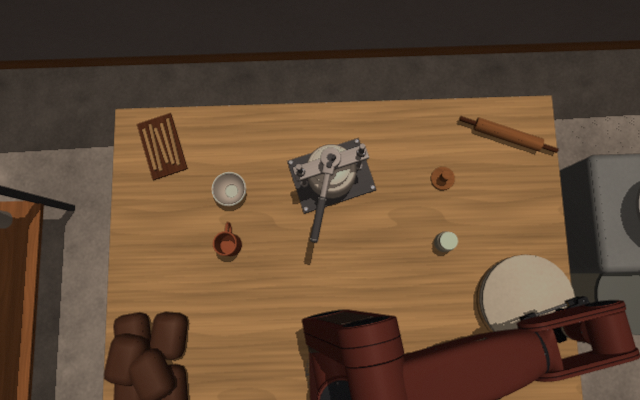

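View pics/wrist0.png

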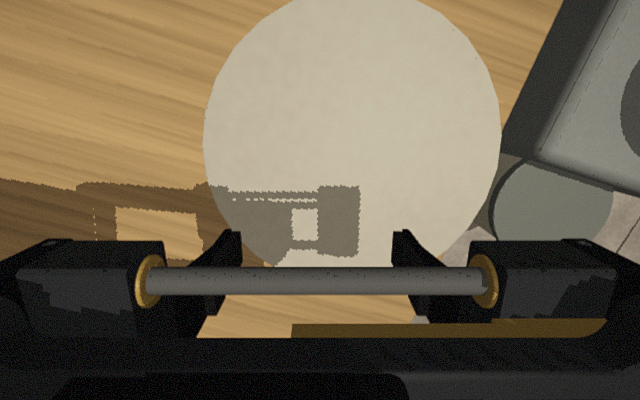

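The side view shows the ratchet head near (281,240), the grip from about (330,215) to (380,190), and the rod tops near (247,222) and (319,270). In the top view the head is near (331,158) and the handle end near (314,240). I'll zoom in on both.

```bash
python3 - <<'E'
import cv2,numpy as np
a=cv2.imread("pics/side0.png")[170:320,220:400]
b=cv2.imread("pics/top0.png")[130:250,270:400]
cv2.imwrite("pics/s0c.png",cv2.resize(a,None,fx=4,fy=4,interpolation=cv2.INTER_CUBIC))
cv2.imwrite("pics/t0c.png",cv2.resize(b,None,fx=5,fy=5,interpolation=cv2.INTER_CUBIC))
E
```

```text
(no output)
```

View pics/s0c.png

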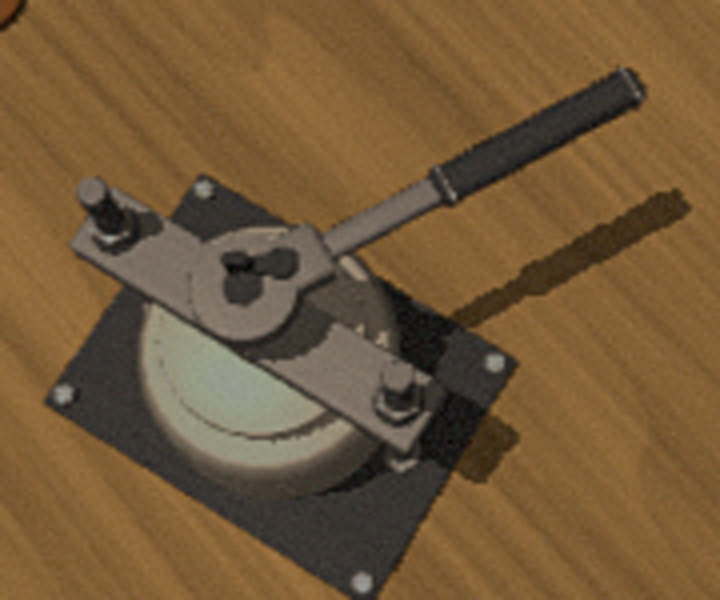

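View pics/t0c.png

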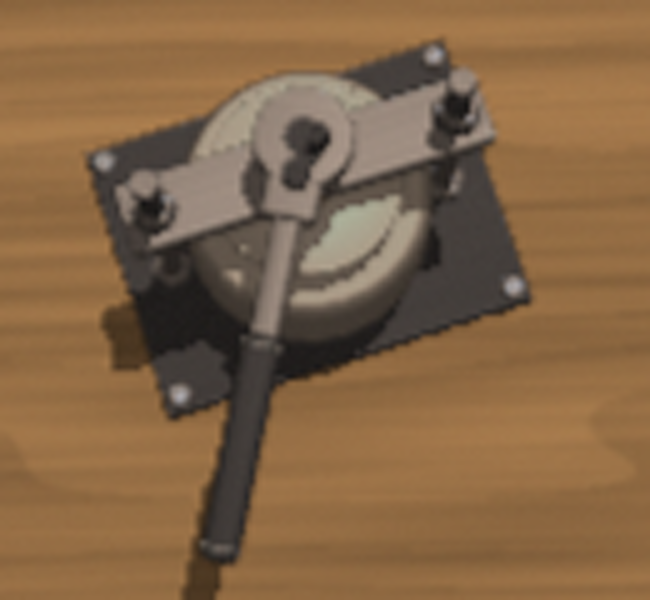

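```bash
cat > h.py <<'E'
import numpy as np
from bench import monitor, viewer
def ray(d,u,v,z):
    R=np.array(d["R"]);t=np.array(d["t"])
    c=-R.T@t; r=R.T@np.array([(u-d["cx"])/d["fx"],(v-d["cy"])/d["fy"],1])
    return c+r*(z-c[2])/r[2]
E
python3 - <<'E'
from h import *
S=viewer.get_image("side");T=viewer.get_image("top")
s=lambda x,y,z:ray(S,x/4+220,y/4+170,z)
t=lambda x,y,z:ray(T,x/5+270,y/5+130,z)
for n,a,b,z in [("rodA",(93,187),(462,80),.282),("rodB",(400,375),(145,182),.282),("gend",(632,85),(218,550),.259),("gst",(443,183),(260,342),.259),("head",(247,282),(302,138),.273),("tabtop",(235,260),(318,130),.295),("lever pivot",(283,262),(295,175),.276)]:
    print(n,s(*a,z).round(4),t(*b,z).round(4))
E
```

```text
rodA [ 0.6997 -0.0856  0.282 ] [ 0.7025 -0.0859  0.282 ]
rodB [0.6434 0.108  0.282 ] [0.646  0.1048 0.282 ]
gend [0.425  0.0675 0.259 ] [0.4278 0.0673 0.259 ]
gst [0.5479 0.038  0.259 ] [0.5513 0.0394 0.259 ]
head [0.6703 0.0113 0.273 ] [0.6721 0.0107 0.273 ]
tabtop [0.6694 0.0035 0.295 ] [0.6712 0.001  0.295 ]
lever pivot [0.6485 0.0168 0.276 ] [0.6489 0.0155 0.276 ]
```

The two views agree to about 3 mm:
- **Screw axis:** about (0.672, 0.011).
- **Handle:** yaw about 167°, with mid-swing near 196°.
- **Tab:** on the right (-y) side, which is tightening.

I'll rise first, then travel over and look.

Request:
play_rows(
  targets=[
    [[0,0,-4.5],[0,0,0],1],
    [[0,0,-4.5],[0,0,0],1],
    [[0,0,-4.5],[0,0,0],1],
    [[0,0,-4.5],[0,0,0],1],
    [[4,-2.5,0],[0,0,0],1],
    [[4,-2.5,0],[0,0,0],1],
    [[4,-2.5,0],[0,0,0],1],
    [[4,-2.5,0],[0,0,0],1],
    [[4,-2.5,0],[0,0,0],1],
    [[4,-2.5,0],[0,0,0],1],
    [[4,-2.5,0],[0,0,0],1],
    [[4,-2.5,0],[0,0,0],1],
  ],
)

```text
clock: 1.45
ee_pos: [0.4363, -0.3051, 0.4078]
tool_rot: [-3.105, -0.453, -0.002]
ft_force: [1.1, -0.3, 0.0]
finger_gap: 0.033
```

Request:
play_rows(
  targets=[
    [[3.7,-2.4,0],[0,0,0],1],
    [[3.7,-2.4,0],[0,0,0],1],
    [[3.7,-2.4,0],[0,0,0],1],
    [[3.7,-2.4,0],[0,0,0],1],
    [[3.7,-2.4,0],[0,0,0],1],
    [[3.7,-2.4,0],[0,0,0],1],
    [[3.7,-2.4,0],[0,0,0],1],
    [[0,0,0],[0,0,0.13],1],
    [[0,0,0],[0,0,0.13],1],
    [[0,0,0],[0,0,0.13],1],
    [[0,0,0],[0,0,0.13],1],
    [[0,0,0],[0,0,0],1],
  ],
)

```text
clock: 2.65
ee_pos: [0.6462, -0.0495, 0.4051]
tool_rot: [-3.114, 0.373, 0.005]
ft_force: [0.3, -0.4, -0.2]
finger_gap: 0.009
```

```bash
cat >> h.py <<'E'
import cv2
from scipy.spatial.transform import Rotation as Ro
def st():
    s=monitor.read_state(); R=Ro.from_rotvec(s["tool_rot"]).as_matrix()
    print("t",round(s["clock"],2),"p",s["ee_pos"].round(4),"yawx",np.degrees(np.arctan2(R[1,0],R[0,0])).round(1),"zax",R[:,2].round(3),"q",s["qpos"].round(2),"F",s["ft_force"].round(1),"gap",round(s["finger_gap"],3))
    return s,R
def wr(name):
    s,R=st(); d=viewer.get_image("wrist"); cv2.imwrite("pics/"+name,d["frame"])
    M=np.eye(4);M[:3,:3]=R;M[:3,3]=s["ee_pos"]; W=M@np.array(d["tool_from_camera"])
    d["R"]=W[:3,:3].T; d["t"]=-W[:3,:3].T@W[:3,3]
    return d
E
python3 - <<'E'
from h import *
import pickle
d=wr("w1.png");pickle.dump(d,open("w1.pkl","wb"))
E
```

```text
t 2.65 p [ 0.6462 -0.0495  0.4051] yawx -13.7 zax [-0.003  0.006 -1.   ] q [-0.2   0.23  1.18  0.01  1.74  1.61] F [ 0.3 -0.4 -0.2] gap 0.009
```

View pics/w1.png

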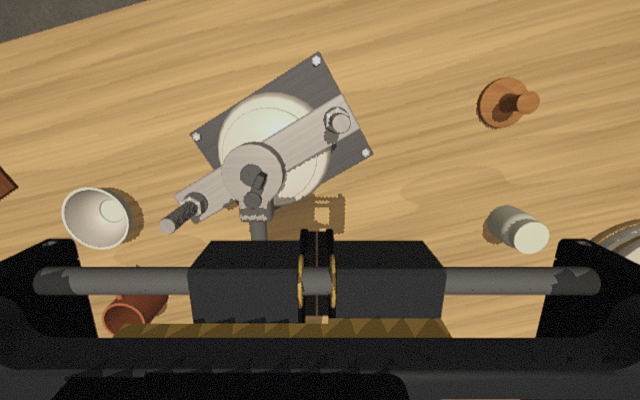

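```bash
python3 - <<'E'
from h import *
import pickle
d=pickle.load(open("w1.pkl","rb"))
M=np.linalg.inv(np.array(d["tool_from_camera"]))
for p in [(0,0,0),(.0095,0,0),(-.0095,0,0),(0,.01,0),(0,-.01,0),(0,.015,-.03),(.0095,.01,-.02)]:
    c=M@np.array([*p,1]); print(p,(c[:2]/c[2]*d["fx"]+[d["cx"],d["cy"]]).round(0))
a=d["frame"][100:320,200:420]
cv2.imwrite("pics/w1c.png",cv2.resize(a,None,fx=2.7,fy=2.7,interpolation=cv2.INTER_CUBIC))
E
```

```text
(0, 0, 0) [315. 246.]
(0.0095, 0, 0) [315. 231.]
(-0.0095, 0, 0) [315. 261.]
(0, 0.01, 0) [332. 246.]
(0, -0.01, 0) [297. 246.]
(0, 0.015, -0.03) [345. 273.]
(0.0095, 0.01, -0.02) [334. 246.]
```

View pics/w1c.png

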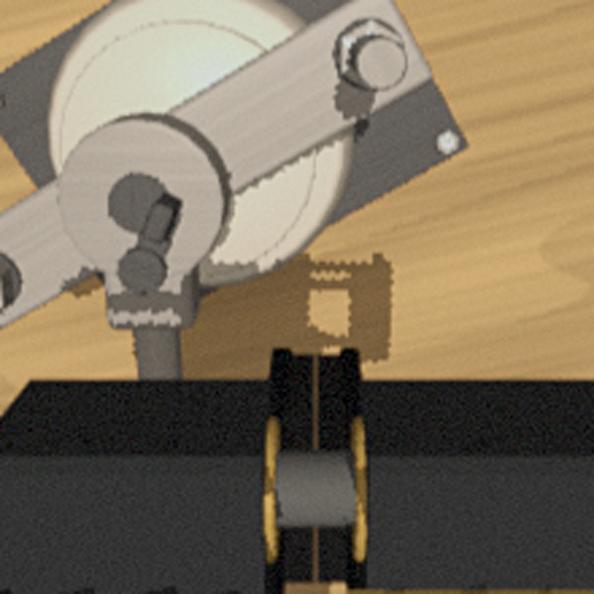

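```bash
python3 - <<'E'
from h import *
import pickle
d=pickle.load(open("w1.pkl","rb"))
for n,u,v,z in [("head",141,200,.273),("tabtop",168,213,.295),("pivot",142,270,.277),("neckend",161,350,.262)]:
    print(n,ray(d,u/2.7+200,v/2.7+100,z).round(4))
E
```

```text
head [0.6745 0.0085 0.273 ]
tabtop [ 0.6716 -0.0049  0.295 ]
pivot [0.6498 0.0149 0.277 ]
neckend [0.6122 0.0217 0.262 ]
```

Request:
play_rows(
  targets=[
    [[1.1,-2.0,0],[0,0,0],1],
    [[0,0,3],[0,0,0],1],
    [[0,0,3],[0,0,0],1],
    [[0,0,3],[0,0,0],1],
    [[0,0,1.5],[0,0,0],1],
    [[0,0,0],[0,0,0],1],
  ],
)

```text
clock: 3.3
ee_pos: [0.6625, -0.0323, 0.299]
tool_rot: [-3.118, 0.336, -0.002]
ft_force: [0.2, 0.1, 0.0]
finger_gap: 0.005
```

```bash
python3 - <<'E'
from h import *
d=wr("w2.png")
E
```

```text
t 3.3 p [ 0.6625 -0.0323  0.299 ] yawx -12.3 zax [ 0.002  0.005 -1.   ] q [-0.17  0.28  1.32  0.01  1.55  1.62] F [0.2 0.1 0. ] gap 0.005
```

View pics/w2.png

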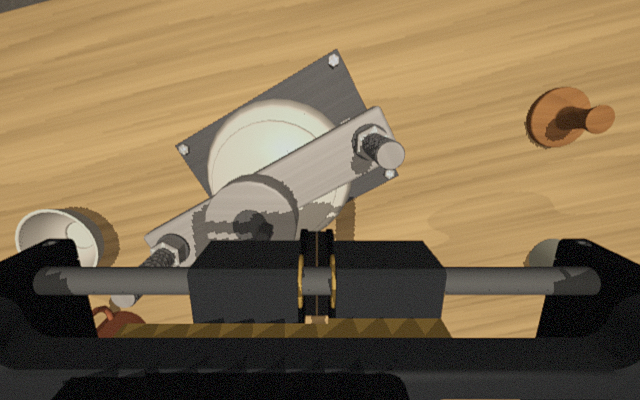

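Request:
play_rows(
  targets=[
    [[0,0,1.5],[0,0,0],1],
    [[0,0,0.4],[0,0,0],1],
    [[0,-0.6,0],[0,0,0],1],
    [[0,-0.5,0],[0,0,0],1],
    [[0,0,0],[0,0,0],1],
  ],
)

```text
clock: 3.85
ee_pos: [0.668, -0.0213, 0.286]
tool_rot: [-3.119, 0.335, -0.018]
ft_force: [-1.1, -0.4, 0.5]
finger_gap: 0.005
```

Request:
play_rows(
  targets=[
    [[0,-0.4,0],[0,0,0],1],
    [[0,-0.4,0],[0,0,0],1],
  ],
)

```text
clock: 4.05
ee_pos: [0.6703, -0.0136, 0.2871]
tool_rot: [-3.12, 0.335, -0.021]
ft_force: [1.6, -6.2, -2.3]
finger_gap: 0.005
```

Request:
play_rows(
  targets=[
    [[0,-0.4,0],[0,0,0],1],
    [[0,-0.4,0],[0,0,0],1],
  ],
)

```text
clock: 4.25
ee_pos: [0.6732, -0.008, 0.2876]
tool_rot: [3.122, -0.338, 0.026]
ft_force: [1.7, -4.6, -1.1]
finger_gap: 0.004
```

Request:
play_rows(
  targets=[
    [[-0.2,-0.4,0.2],[0,0,0],1],
    [[-0.1,-0.3,0.2],[0,0,0],1],
  ],
)

```text
clock: 4.45
ee_pos: [0.673, -0.0021, 0.285]
tool_rot: [3.119, -0.34, 0.032]
ft_force: [-0.3, -4.4, 2.5]
finger_gap: 0.004
```

Request:
play_rows(
  targets=[
    [[0,-0.3,0.1],[0,0,0],1],
  ],
)

```text
clock: 4.55
ee_pos: [0.6738, -0.0001, 0.2847]
tool_rot: [3.117, -0.34, 0.033]
ft_force: [-1.5, -7.2, 4.0]
finger_gap: 0.005
```

Request:
play_rows(
  targets=[
    [[0,-0.2,0],[0,0,0],1],
  ],
)

```text
clock: 4.65
ee_pos: [0.674, 0.0008, 0.2849]
tool_rot: [3.114, -0.341, 0.033]
ft_force: [-0.2, -6.9, -0.6]
finger_gap: 0.007
```

Request:
play_rows(
  targets=[
    [[0,-0.2,0],[0,0,0],1],
  ],
)

```text
clock: 4.75
ee_pos: [0.6741, 0.0016, 0.2849]
tool_rot: [3.112, -0.342, 0.032]
ft_force: [-0.6, -6.4, 0.8]
finger_gap: 0.003
```

Request:
play_rows(
  targets=[
    [[0,-0.2,0],[0,0,0],1],
  ],
)

```text
clock: 4.85
ee_pos: [0.6743, 0.0023, 0.2849]
tool_rot: [3.109, -0.343, 0.032]
ft_force: [-0.8, -6.8, 1.1]
finger_gap: 0.009
```

Request:
play_rows(
  targets=[
    [[0,-0.3,0],[0,0,0],1],
  ],
)

```text
clock: 4.95
ee_pos: [0.6745, 0.0037, 0.2849]
tool_rot: [3.107, -0.344, 0.03]
ft_force: [-1.3, -7.6, 1.4]
finger_gap: 0.008
```

Request:
play_rows(
  targets=[
    [[0,-0.3,0],[0,0,0],1],
  ],
)

```text
clock: 5.05
ee_pos: [0.6746, 0.0053, 0.2848]
tool_rot: [3.104, -0.345, 0.029]
ft_force: [-2.3, -6.5, 1.7]
finger_gap: 0.007
```

Request:
play_rows(
  targets=[
    [[0,-0.3,0],[0,0,0],1],
  ],
)

```text
clock: 5.15
ee_pos: [0.6746, 0.0066, 0.2849]
tool_rot: [3.1, -0.346, 0.027]
ft_force: [-3.4, -9.4, 3.2]
finger_gap: 0.006
```

```bash
python3 - <<'E'
from h import *
d=wr("w3.png")
S=viewer.get_image("side");T=viewer.get_image("top")
a=cv2.resize(S["frame"][190:290,230:350],None,fx=4,fy=4,interpolation=cv2.INTER_CUBIC)
b=d["frame"][130:330,220:420]; b=cv2.resize(b,(400,400),interpolation=cv2.INTER_CUBIC)
cv2.imwrite("pics/c3.png",np.hstack([a,b])[:, :800])
E
```

```text
t 5.15 p [0.6746 0.0066 0.2849] yawx -12.7 zax [ 0.015 -0.024 -1.   ] q [-0.1   0.3   1.32 -0.02  1.51  1.7 ] F [-3.4 -9.4  3.2] gap 0.006
```

View pics/c3.png

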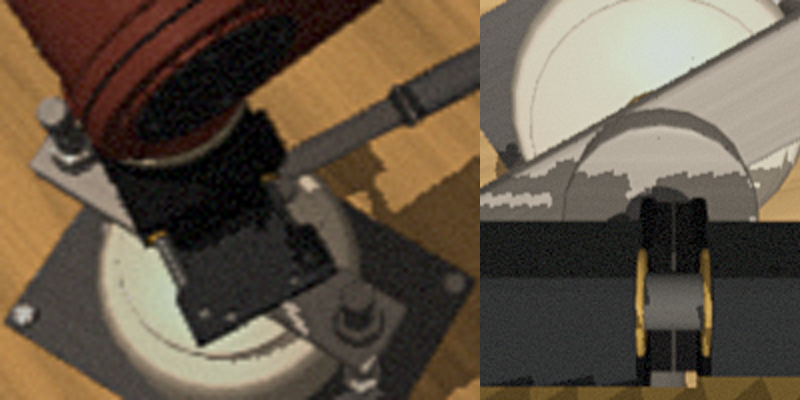

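The tab is hidden behind the fingers in both pictures. The force is starting to climb (about 10 N), so the stop is likely close. One more small push, then I'll back off and look.

Request:
play_rows(
  targets=[
    [[0,-0.3,0],[0,0,0],1],
  ],
)

```text
clock: 5.4
ee_pos: [0.6746, 0.0067, 0.2849]
tool_rot: [3.095, -0.348, 0.025]
ft_force: [-2.7, -12.7, 1.8]
finger_gap: 0.002
```

It's against the stop: the tool didn't move and the force rose. Retreating.

Request:
play_rows(
  targets=[
    [[0,1.0,0],[0,0,0],1],
    [[0,3.0,0],[0,0,0],1],
    [[0,0,-4],[0,0,0],1],
    [[0,0,-4],[0,0,0],1],
    [[-4,0,-3],[0,0,0],1],
    [[-3,0,0],[0,0,0],1],
    [[0,0,0],[0,0,0],1],
  ],
)

```text
clock: 6.1
ee_pos: [0.5918, -0.0115, 0.3899]
tool_rot: [3.106, -0.344, -0.003]
ft_force: [-0.1, 0.1, -0.4]
finger_gap: 0.004
```

```bash
python3 - <<'E'
from h import *
d=wr("w4.png")
S=viewer.get_image("top")
b=d["frame"][80:280,180:420]
cv2.imwrite("pics/c4.png",cv2.resize(b,None,fx=3,fy=3,interpolation=cv2.INTER_CUBIC))
cv2.imwrite("pics/t4.png",cv2.resize(S["frame"][130:250,270:400],None,fx=5,fy=5,interpolation=cv2.INTER_CUBIC))
E
```

```text
t 6.1 p [ 0.5918 -0.0115  0.3899] yawx -12.6 zax [-0.004 -0.016 -1.   ] q [-0.14  0.09  1.36 -0.02  1.69  1.65] F [-0.1  0.1 -0.4] gap 0.004
```

View pics/c4.png

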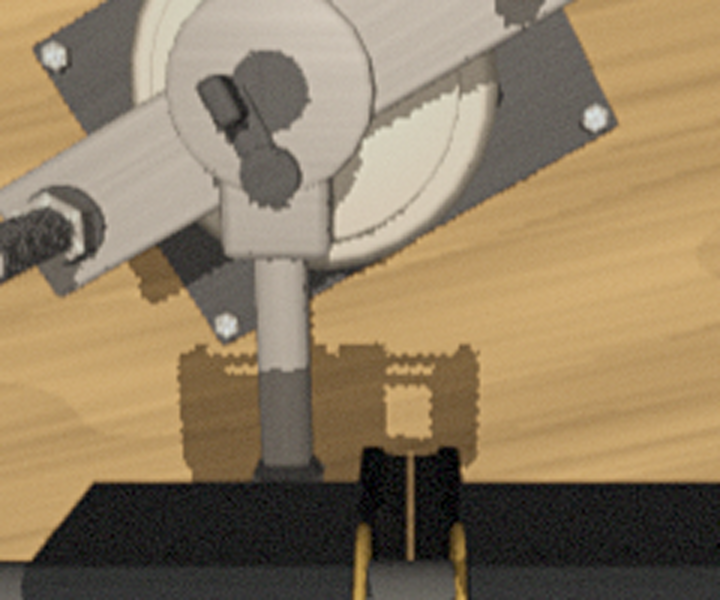

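View pics/t4.png

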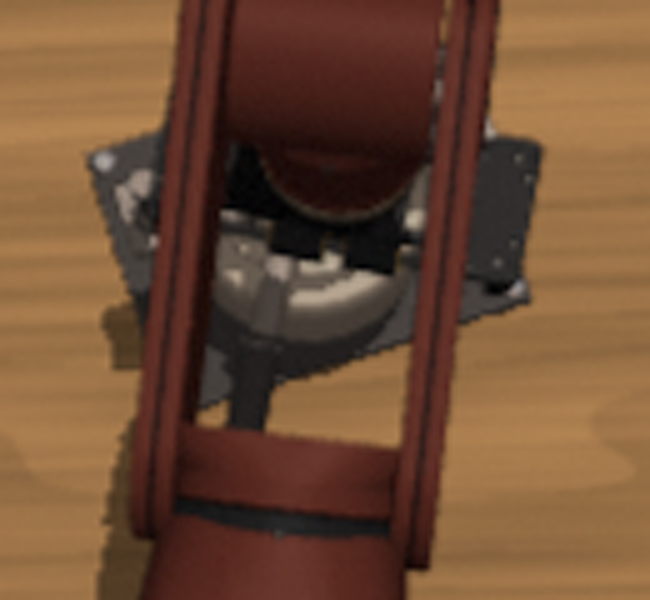

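The wrist view shows the tab at crop (222,98), left of the head's centre line, and the pivot at (270,175). I'll measure the lever angle, and the handle angle for the next move.

```bash
python3 - <<'E'
from h import *
import pickle
s,R=st()
d=viewer.get_image("wrist")
M=np.eye(4);M[:3,:3]=R;M[:3,3]=s["ee_pos"]; W=M@np.array(d["tool_from_camera"])
d["R"]=W[:3,:3].T; d["t"]=-W[:3,:3].T@W[:3,3]
g=lambda x,y,z:ray(d,x/3+180,y/3+80,z)[:2]
piv=g(270,175,.277);tab=g(217,97,.295);n1=g(285,258,.268);n2=g(285,470,.268);c=g(270,90,.273)
print(piv,tab,c,n1,n2)
h=n1-n2; h2=np.array([.672,.0105])-n2
a=np.arctan2(*(tab-piv)[::-1]);print("lever",a,"handle back dir",np.arctan2(*h[::-1]),np.arctan2(*h2[::-1]), np.arctan2(*(np.array([.672,.0105])-piv)[::-1]))
E
```

```text
t 6.2 p [ 0.5941 -0.0124  0.3903] yawx -12.7 zax [-0.001 -0.017 -1.   ] q [-0.14  0.1   1.36 -0.02  1.69  1.65] F [-0.   0.3  0.4] gap 0.004
[0.65256782 0.01376824] [0.67699055 0.01957683] [0.67609441 0.00794114] [0.62610285 0.01726055] [0.55634328 0.03578515]
lever 0.23349727463937273 handle back dir -0.25955894293231024 -0.21523595410075846 -0.1666275378809644
```

The lever sits at about 0.47 rad from the handle's axis, so it's fully over. Next I'll open the jaws, move above the grip at about (0.477, 0.055) and straddle it.

Request:
play_rows(
  targets=[
    [[-4.3,-1.3,0],[0.017,0,0],0.4],
    [[-4.3,-1.3,0],[0,0,0],0.4],
    [[-4.3,-1.3,0],[0,0,0],0.4],
    [[0,0,0],[0,0,0],0.4],
    [[0,0,0],[0,0,0],0.4],
    [[0,0,0],[0,0,0],0.4],
  ],
)

```text
clock: 6.85
ee_pos: [0.4777, 0.0549, 0.3807]
tool_rot: [-3.12, 0.349, 0.019]
ft_force: [-0.2, -0.4, 0.1]
finger_gap: 0.469
```

```bash
cat >> h.py <<'E'
C=np.array([.6725,.0105])
def rel():
    s,R=st(); p=s["ee_pos"][:2]-C; phi=np.arctan2(p[1],p[0])%(2*np.pi); yaw=np.arctan2(R[1,0],R[0,0])%(2*np.pi)
    r=np.hypot(*p); tan=np.array([-np.sin(phi),np.cos(phi)]); rad=p/r
    print("r",r.round(4),"phi",phi.round(3),"yaw+pi-phi",((yaw+np.pi-phi+np.pi)%(2*np.pi)-np.pi).round(3),"Ft",(s["ft_force"][:2]@tan).round(1),"Fr",(s["ft_force"][:2]@rad).round(1))
E
python3 - <<'E'
from h import *
rel(); d=wr("w5.png")
E
```

```text
t 6.85 p [0.4777 0.0549 0.3807] yawx -12.8 zax [-0.012  0.003 -1.   ] q [-0.05 -0.18  1.64  0.    1.69  1.74] F [-0.2 -0.4  0.1] gap 0.469
r 0.1998 phi 2.918 yaw+pi-phi 0.001 Ft 0.4 Fr 0.1
t 6.85 p [0.4777 0.0549 0.3807] yawx -12.8 zax [-0.012  0.003 -1.   ] q [-0.05 -0.18  1.64  0.    1.69  1.74] F [-0.2 -0.4  0.1] gap 0.469
```

View pics/w5.png

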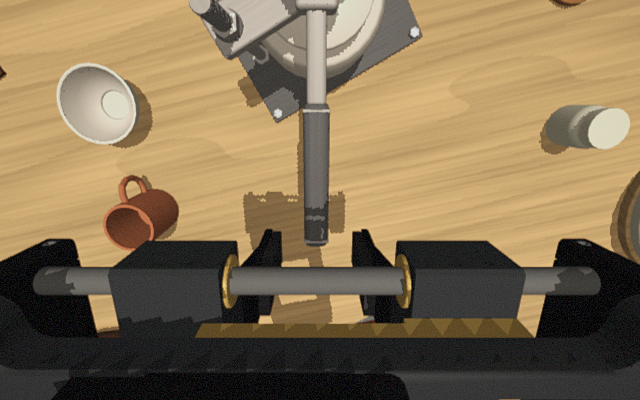

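The handle runs centred between the open fingers, with its grip end at about (316,243) in the image. Descending.

Request:
play_rows(
  targets=[
    [[0,0,3],[0,0,0],0.5],
    [[0,0,3],[0,0,0],0.5],
    [[0,0,3],[0,0,0],0.5],
    [[0,0,3],[0,0,0],0.5],
    [[0,0,2.2],[0,0,0],0.5],
    [[0,0,0.8],[0,0,0],0.5],
    [[0,0,0],[0,0,0],0.5],
  ],
)

```text
clock: 7.6
ee_pos: [0.4836, 0.0508, 0.2248]
tool_rot: [-3.119, 0.36, 0.019]
ft_force: [0.4, -0.6, 0.6]
finger_gap: 0.499
```

```bash
python3 - <<'E'
from h import *
rel()
E
```

```text
t 7.6 p [0.4836 0.0508 0.2248] yawx -13.2 zax [-0.012  0.003 -1.   ] q [-0.06 -0.11  1.87  0.    1.4   1.74] F [ 0.4 -0.6  0.6] gap 0.499
r 0.1932 phi 2.931 yaw+pi-phi -0.019 Ft 0.5 Fr -0.5
```

Request:
play_rows(
  targets=[
    [[-0.4,0,-0.7],[0,0,0],0.6],
    [[-0.2,0.3,-0.4],[0,0,0],0.6],
    [[0,0.5,0],[0,0,-0.03],0.6],
    [[0,0.6,0],[0,0,-0.03],0.6],
    [[0,0.6,0],[0,0,-0.03],0.6],
    [[0,0.6,0],[0,0,-0.03],0.6],
  ],
)

```text
clock: 8.2
ee_pos: [0.4771, 0.0262, 0.2466]
tool_rot: [-3.134, 0.163, -0.002]
ft_force: [-0.3, 1.2, -0.3]
finger_gap: 0.4
```

```bash
python3 - <<'E'
from h import *
rel()
E
```

```text
t 8.2 p [0.4771 0.0262 0.2466] yawx -6.0 zax [ 0.001  0.004 -1.   ] q [-0.11 -0.16  1.87  0.    1.43  1.56] F [-0.3  1.2 -0.3] gap 0.4
r 0.196 phi 3.062 yaw+pi-phi -0.024 Ft -1.2 Fr 0.4
```

Request:
play_rows(
  targets=[
    [[-0.2,0.6,0.3],[0,0,-0.03],0.6],
    [[-0.2,0.6,0.3],[0,0,-0.03],0.6],
    [[0,0.6,0.2],[0,0,-0.03],0.6],
    [[0,0.6,0],[0,0,-0.03],0.6],
    [[0,0.6,0],[0,0,-0.03],0.6],
    [[0,0.6,0],[0,0,-0.03],0.6],
  ],
)

```text
clock: 8.8
ee_pos: [0.4759, -0.0076, 0.2504]
tool_rot: [-3.13, -0.134, -0.031]
ft_force: [-0.0, 6.2, -3.9]
finger_gap: 0.401
```

```bash
python3 - <<'E'
from h import *
rel()
E
```

```text
t 8.8 p [ 0.4759 -0.0076  0.2504] yawx 4.9 zax [ 0.019  0.01  -1.   ] q [-0.19 -0.18  1.88  0.01  1.42  1.29] F [-0.   6.2 -3.9] gap 0.401
r 0.1974 phi 3.234 yaw+pi-phi -0.006 Ft -6.2 Fr -0.5
```

Request:
play_rows(
  targets=[
    [[0,0.5,0.6],[0,-0.02,-0.02],0.6],
    [[0,0.5,0.6],[0,0,-0.02],0.6],
    [[0,0.5,0.3],[0,0,-0.02],0.6],
  ],
)

```text
clock: 9.1
ee_pos: [0.4799, -0.0197, 0.2427]
tool_rot: [-3.119, -0.235, -0.014]
ft_force: [-4.4, 7.0, 4.5]
finger_gap: 0.401
```

```bash
python3 - <<'E'
from h import *
rel()
E
```

```text
t 9.1 p [ 0.4799 -0.0197  0.2427] yawx 8.6 zax [ 0.008  0.014 -1.   ] q [-0.22 -0.15  1.87  0.02  1.42  1.2 ] F [-4.4  7.   4.5] gap 0.401
r 0.195 phi 3.297 yaw+pi-phi -0.005 Ft -7.6 Fr 3.2
```

Request:
play_rows(
  targets=[
    [[-0.1,0.6,0.1],[0,0,-0.025],0.6],
    [[-0.1,0.6,0.1],[0,0,-0.025],0.6],
    [[-0.1,0.6,0.1],[0,0,-0.025],0.6],
    [[-0.1,0.6,0.1],[0,0,-0.025],0.6],
    [[-0.1,0.6,0.1],[0,0,-0.025],0.6],
    [[0,0.6,0.1],[0,0,-0.025],0.6],
  ],
)

```text
clock: 9.7
ee_pos: [0.4863, -0.0468, 0.243]
tool_rot: [-3.074, -0.482, -0.039]
ft_force: [-4.1, 6.7, 0.7]
finger_gap: 0.401
```

```bash
python3 - <<'E'
from h import *
rel()
E
```

```text
t 9.7 p [ 0.4863 -0.0468  0.243 ] yawx 17.8 zax [ 0.02   0.033 -0.999] q [-0.28 -0.14  1.86  0.04  1.41  0.97] F [-4.1  6.7  0.7] gap 0.401
r 0.1948 phi 3.44 yaw+pi-phi 0.012 Ft -7.6 Fr 2.0
```

Request:
play_rows(
  targets=[
    [[-0.1,0.6,0.1],[-0.005,-0.006,-0.022],0.6],
    [[-0.1,0.6,0.1],[-0.005,-0.006,-0.022],0.6],
    [[-0.1,0.6,0.1],[-0.005,-0.006,-0.025],0.6],
    [[-0.1,0.6,0.1],[-0.005,-0.006,-0.025],0.6],
    [[-0.1,0.6,0.1],[-0.005,-0.006,-0.025],0.6],
    [[-0.1,0.6,0.1],[-0.005,-0.005,-0.025],0.6],
    [[-0.1,0.6,0.1],[-0.004,-0.002,-0.025],0.6],
    [[-0.1,0.6,0.1],[-0.004,-0.002,-0.025],0.6],
  ],
)

```text
clock: 10.5
ee_pos: [0.5005, -0.0815, 0.2433]
tool_rot: [-3.031, -0.804, -0.015]
ft_force: [-0.2, 7.9, -1.6]
finger_gap: 0.399
```

```bash
python3 - <<'E'
from h import *
rel()
E
```

```text
t 10.5 p [ 0.5005 -0.0815  0.2433] yawx 29.7 zax [ 0.007  0.008 -1.   ] q [-0.32 -0.08  1.81  0.01  1.41  0.73] F [-0.2  7.9 -1.6] gap 0.399
r 0.1951 phi 3.633 yaw+pi-phi 0.028 Ft -7.0 Fr -3.6
```

Request:
play_rows(
  targets=[
    [[-0.1,0.8,0.1],[-0.004,-0.003,-0.025],0.6],
    [[-0.1,0.8,0.1],[-0.004,-0.003,-0.025],0.6],
    [[-0.1,0.8,0.1],[-0.004,-0.003,-0.032],0.6],
    [[-0.1,0.8,0.1],[-0.004,-0.003,-0.032],0.6],
    [[-0.1,0.8,0.1],[-0.004,-0.003,-0.032],0.6],
    [[-0.1,0.8,0.1],[-0.004,-0.003,-0.032],0.6],
    [[-0.1,0.8,0.1],[-0.004,-0.003,-0.032],0.6],
    [[-0.1,0.8,0.1],[-0.004,-0.003,-0.032],0.6],
    [[-0.1,0.8,0.1],[-0.004,-0.003,-0.032],0.6],
    [[-0.1,0.8,0.1],[-0.004,-0.003,-0.032],0.6],
  ],
)

```text
clock: 11.5
ee_pos: [0.5409, -0.1345, 0.2434]
tool_rot: [2.855, 1.283, 0.002]
ft_force: [-2.9, 7.7, -0.5]
finger_gap: 0.404
```

```bash
python3 - <<'E'
from h import *
rel()
E
```

```text
t 11.5 p [ 0.5409 -0.1345  0.2434] yawx 48.4 zax [ 0.006 -0.01  -1.   ] q [-0.38  0.04  1.69 -0.01  1.41  0.35] F [-2.9  7.7 -0.5] gap 0.404
r 0.1958 phi 3.975 yaw+pi-phi 0.011 Ft -7.4 Fr -3.7
```

Request:
play_rows(
  targets=[
    [[-0.1,0.8,0.1],[0,-0.003,-0.033],0.6],
    [[-0.1,0.8,0.1],[0,-0.003,-0.033],0.6],
    [[-0.1,0.8,0.1],[0,-0.003,-0.033],0.6],
    [[-0.1,0.8,0.1],[0,-0.003,-0.033],0.6],
    [[-0.1,0.8,0.1],[0,-0.003,-0.033],0.6],
    [[-0.1,0.8,0.1],[0,-0.003,-0.033],0.6],
    [[-0.1,0.8,0.1],[0,-0.003,-0.033],0.6],
    [[-0.1,0.8,0.1],[0,-0.003,-0.033],0.6],
    [[-0.1,0.8,0.1],[0,-0.003,-0.033],0.6],
    [[-0.1,0.8,0.1],[0,-0.003,-0.033],0.6],
  ],
)

```text
clock: 12.5
ee_pos: [0.5975, -0.1712, 0.2427]
tool_rot: [-2.589, -1.762, 0.042]
ft_force: [-5.0, 6.6, 1.2]
finger_gap: 0.399
```

```bash
python3 - <<'E'
from h import *
rel()
w=wr("w6.png");S=viewer.get_image("side");cv2.imwrite("pics/s6.png",S["frame"])
E
```

```text
t 12.5 p [ 0.5975 -0.1712  0.2427] yawx 68.5 zax [-0.028 -0.007 -1.   ] q [-0.4   0.22  1.49 -0.02  1.46 -0.02] F [-5.   6.6  1.2] gap 0.399
r 0.1966 phi 4.321 yaw+pi-phi 0.016 Ft -7.1 Fr -4.2
t 12.5 p [ 0.5975 -0.1712  0.2427] yawx 68.5 zax [-0.028 -0.007 -1.   ] q [-0.4   0.22  1.49 -0.02  1.46 -0.02] F [-5.   6.6  1.2] gap 0.399
```

View pics/w6.png

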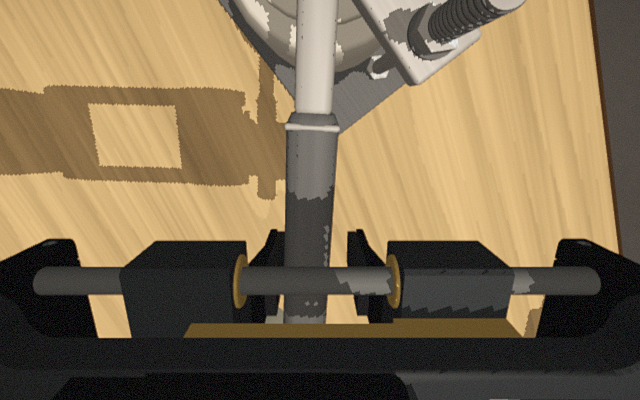

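View pics/s6.png

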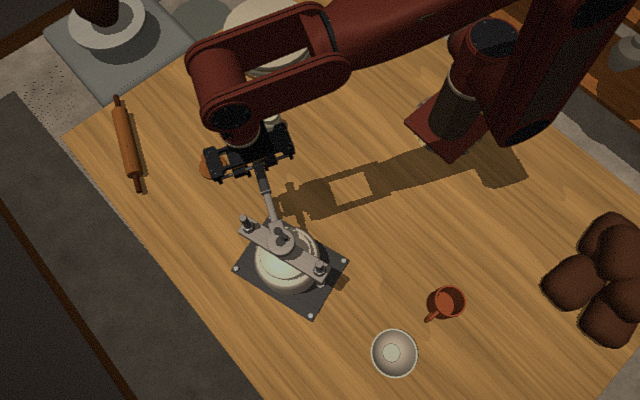

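The handle lies against the left finger (at about (290,250) in the wrist view) and follows it. I'll continue close to the rod.

Request:
play_rows(
  targets=[
    [[-0.1,0.8,0.1],[-0.004,0.002,-0.033],0.6],
    [[-0.1,0.8,0.1],[-0.004,0.002,-0.033],0.6],
    [[-0.1,0.8,0.1],[-0.004,0.002,-0.033],0.6],
    [[-0.1,0.8,0.1],[-0.004,0.002,-0.033],0.6],
    [[-0.1,0.8,0.1],[-0.004,0.002,-0.033],0.6],
    [[-0.1,0.8,0.1],[-0.004,0.002,-0.033],0.6],
    [[-0.1,0.8,0.1],[-0.004,0.002,-0.033],0.6],
    [[-0.1,0.8,0.1],[-0.004,0.002,-0.033],0.6],
  ],
)

```text
clock: 13.4
ee_pos: [0.6515, -0.1851, 0.2431]
tool_rot: [-2.311, -2.097, -0.007]
ft_force: [-6.1, 6.0, 1.8]
finger_gap: 0.399
```

```bash
python3 - <<'E'
from h import *
rel()
E
```

```text
t 13.4 p [ 0.6515 -0.1851  0.2431] yawx 84.4 zax [-0.011  0.019 -1.   ] q [-0.4   0.35  1.34  0.01  1.48 -0.3 ] F [-6.1  6.   1.8] gap 0.399
r 0.1967 phi 4.606 yaw+pi-phi 0.009 Ft -6.7 Fr -5.3
```

Ft was steady at about 7 N, so the screw turned about 1.4 rad on this stroke. Now the return swing in the free direction.

Request:
play_rows(
  targets=[
    [[0,-1.0,0],[0.02,0.01,0.01],0.6],
    [[-0.1,-1.0,0],[0,0,0.04],0.6],
    [[0,-1.0,0],[0,0,0.05],0.6],
    [[0.1,-1.0,0],[0,0,0.05],0.6],
    [[0,-1.0,0],[0,0,0.05],0.6],
    [[0,-1.0,0],[0,0,0.05],0.6],
  ],
)

```text
clock: 14.0
ee_pos: [0.59, -0.1755, 0.2513]
tool_rot: [-2.551, -1.762, 0.013]
ft_force: [1.1, 0.1, -0.9]
finger_gap: 0.402
```

```bash
python3 - <<'E'
from h import *
rel()
E
```

```text
t 14.0 p [ 0.59   -0.1755  0.2513] yawx 69.2 zax [-0.03   0.029 -0.999] q [-0.43  0.21  1.48  0.01  1.49 -0.06] F [ 1.1  0.1 -0.9] gap 0.402
r 0.2034 phi 4.295 yaw+pi-phi 0.055 Ft 0.9 Fr -0.5
```

Request:
play_rows(
  targets=[
    [[0.2,-1.0,0.4],[-0.02,-0.01,0.065],0.6],
    [[0.1,-1.0,0.4],[-0.018,-0.006,0.065],0.6],
    [[0.1,-1.0,0.2],[0,0,0.06],0.6],
    [[0.05,-1.0,0.1],[0,0,0.055],0.6],
    [[0.05,-1.0,0.1],[0,0,0.05],0.6],
    [[0.05,-1.0,0.1],[0,0,0.05],0.6],
    [[0.05,-1.0,0.1],[0,0,0.05],0.6],
    [[0.05,-1.0,0.1],[0,0,0.05],0.6],
    [[0.05,-1.0,0.1],[0,0,0.05],0.6],
    [[0.05,-1.0,0.1],[0,0,0.05],0.6],
  ],
)

```text
clock: 15.0
ee_pos: [0.516, -0.1181, 0.2514]
tool_rot: [2.963, 0.954, 0.029]
ft_force: [0.4, 0.1, -0.0]
finger_gap: 0.399
```

```bash
python3 - <<'E'
from h import *
rel()
E
```

```text
t 15.0 p [ 0.516  -0.1181  0.2514] yawx 35.7 zax [ 0.027 -0.022 -0.999] q [-0.37 -0.05  1.76 -0.01  1.4   0.58] F [ 0.4  0.1 -0. ] gap 0.399
r 0.2025 phi 3.829 yaw+pi-phi -0.064 Ft 0.2 Fr -0.3
```

```bash
python3 - <<'E'
from h import *
w=wr("w7.png")
E
```

```text
t 15.0 p [ 0.516  -0.1181  0.2514] yawx 35.7 zax [ 0.027 -0.022 -0.999] q [-0.37 -0.05  1.76 -0.01  1.4   0.58] F [ 0.4  0.1 -0. ] gap 0.399
```

View pics/w7.png

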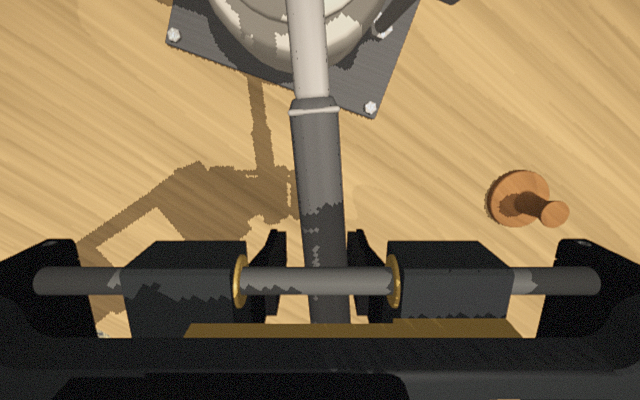

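The handle follows and now rests against the right finger (at about (345,250) in the image). I'll continue the return while correcting height and tilt.

Request:
play_rows(
  targets=[
    [[0.05,-1.0,0.5],[0.015,0,0.02],0.6],
    [[0.05,-1.0,0.5],[0.015,0,0.02],0.6],
    [[0.05,-1.0,0.3],[0.004,0,0.03],0.6],
    [[0.05,-1.0,0.2],[0,0,0.045],0.6],
    [[0.05,-1.0,0.2],[0,0,0.045],0.6],
    [[0.05,-1.0,0.2],[0,0,0.045],0.6],
    [[0.05,-1.0,0.2],[0,0,0.045],0.6],
    [[0.05,-1.0,0.2],[0,0,0.045],0.6],
    [[0.05,-1.0,0.2],[0,0,0.045],0.6],
    [[0.05,-1.0,0.2],[0,0,0.045],0.6],
  ],
)

```text
clock: 16.05
ee_pos: [0.4792, -0.0318, 0.2349]
tool_rot: [3.114, 0.337, 0.04]
ft_force: [1.2, -1.7, 0.9]
finger_gap: 0.404
```

```bash
python3 - <<'E'
from h import *
rel()
E
```

```text
t 16.05 p [ 0.4792 -0.0318  0.2349] yawx 12.4 zax [ 0.026 -0.007 -1.   ] q [-0.23 -0.16  1.9  -0.    1.38  1.13] F [ 1.2 -1.7  0.9] gap 0.404
r 0.1978 phi 3.357 yaw+pi-phi 0.0 Ft 1.9 Fr -0.9
```

Request:
play_rows(
  targets=[
    [[0,-1.0,-0.1],[0,-0.01,0.048],0.6],
    [[0,-1.0,-0.1],[0,-0.01,0.048],0.6],
    [[0,-1.0,0],[0,0,0.048],0.6],
    [[0,-1.0,0],[0,0,0.048],0.6],
    [[0,-1.0,0],[0,0,0.048],0.6],
    [[0,-1.0,0],[0,0,0.048],0.6],
    [[0,0,0],[0,0,0],0.6],
  ],
)

```text
clock: 16.75
ee_pos: [0.474, 0.0278, 0.2395]
tool_rot: [3.125, -0.136, 0.016]
ft_force: [-0.1, -0.7, 0.2]
finger_gap: 0.399
```

```bash
python3 - <<'E'
from h import *
rel()
w=wr("w8.png")
E
```

```text
t 16.75 p [0.474  0.0278 0.2395] yawx -5.0 zax [ 0.01  -0.014 -1.   ] q [-0.1  -0.17  1.89 -0.01  1.41  1.56] F [-0.1 -0.7  0.2] gap 0.399
r 0.1993 phi 3.055 yaw+pi-phi 0.0 Ft 0.7 Fr 0.0
t 16.75 p [0.474  0.0278 0.2395] yawx -5.0 zax [ 0.01  -0.014 -1.   ] q [-0.1  -0.17  1.89 -0.01  1.41  1.56] F [-0.1 -0.7  0.2] gap 0.399
```

View pics/w8.png

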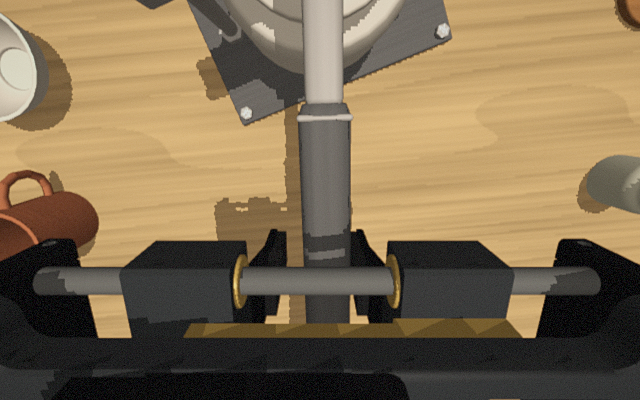

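Request:
play_rows(
  targets=[
    [[0,0.8,0],[0.01,-0.01,-0.02],0.6],
    [[0,0.8,0],[0,0,-0.035],0.6],
    [[0,0.6,0],[0,0,-0.03],0.6],
    [[0,0.6,0],[0,0,-0.03],0.6],
    [[0,0.6,0],[0,0,-0.03],0.6],
    [[0,0.6,0],[0,0,-0.03],0.6],
  ],
)

```text
clock: 17.4
ee_pos: [0.4735, -0.0154, 0.2413]
tool_rot: [3.136, 0.164, 0.003]
ft_force: [0.8, 1.1, -0.4]
finger_gap: 0.402
```

```bash
python3 - <<'E'
from h import *
rel()
E
```

```text
t 17.4 p [ 0.4735 -0.0154  0.2413] yawx 6.0 zax [ 0.002 -0.002 -1.   ] q [-0.2  -0.16  1.88 -0.    1.42  1.27] F [ 0.8  1.1 -0.4] gap 0.402
r 0.2006 phi 3.271 yaw+pi-phi -0.025 Ft -1.0 Fr -0.9
```

Request:
play_rows(
  targets=[
    [[0,0.6,0.1],[0,0,-0.032],0.6],
    [[0,0.6,0.1],[0,0,-0.032],0.6],
    [[0,0.6,0.1],[0,0,-0.032],0.6],
    [[0,0.6,0.1],[0,0,-0.032],0.6],
    [[0,0.6,0.1],[0,0,-0.032],0.6],
    [[0,0.6,0.1],[0,0,-0.032],0.6],
  ],
)

```text
clock: 18.0
ee_pos: [0.4813, -0.0527, 0.2386]
tool_rot: [-3.101, -0.486, -0.01]
ft_force: [0.3, 4.1, 3.2]
finger_gap: 0.398
```

```bash
python3 - <<'E'
from h import *
rel()
E
```

```text
t 18.0 p [ 0.4813 -0.0527  0.2386] yawx 17.8 zax [ 0.006  0.004 -1.   ] q [-0.28 -0.14  1.87  0.01  1.41  0.98] F [0.3 4.1 3.2] gap 0.398
r 0.2014 phi 3.461 yaw+pi-phi -0.008 Ft -3.8 Fr -1.6
```

Request:
play_rows(
  targets=[
    [[0,0.6,0.1],[-0.002,-0.002,-0.025],0.6],
    [[0,0.6,0.1],[-0.002,-0.002,-0.025],0.6],
    [[0,0.6,0.1],[-0.002,-0.002,-0.025],0.6],
    [[0,0.6,0.1],[-0.002,-0.002,-0.025],0.6],
    [[0,0.6,0.1],[-0.002,-0.002,-0.025],0.6],
    [[0,0.6,0.1],[-0.002,-0.002,-0.025],0.6],
  ],
)

```text
clock: 18.6
ee_pos: [0.4935, -0.0822, 0.2369]
tool_rot: [-3.048, -0.739, 0.001]
ft_force: [-3.0, 6.8, 4.7]
finger_gap: 0.402
```

```bash
python3 - <<'E'
from h import *
rel()
E
```

```text
t 18.6 p [ 0.4935 -0.0822  0.2369] yawx 27.3 zax [-0.002  0.005 -1.   ] q [-0.33 -0.09  1.82  0.    1.41  0.77] F [-3.   6.8  4.7] gap 0.402
r 0.2016 phi 3.619 yaw+pi-phi -0.002 Ft -7.5 Fr -0.4
```

Request:
play_rows(
  targets=[
    [[0,0.6,0],[-0.002,-0.002,-0.025],0.6],
    [[0,0.6,0],[-0.002,-0.002,-0.025],0.6],
    [[0,0.6,0],[-0.002,-0.002,-0.025],0.6],
    [[0,0.6,0],[-0.002,-0.002,-0.025],0.6],
    [[0,0.6,0],[-0.002,-0.002,-0.025],0.6],
  ],
)

```text
clock: 19.1
ee_pos: [0.5056, -0.1023, 0.2367]
tool_rot: [-2.982, -0.946, 0.015]
ft_force: [-3.7, 7.2, 2.6]
finger_gap: 0.399
```

```bash
python3 - <<'E'
from h import *
rel()
E
```

```text
t 19.1 p [ 0.5056 -0.1023  0.2367] yawx 35.2 zax [-0.013  0.01  -1.   ] q [-0.36 -0.04  1.78  0.    1.42  0.6 ] F [-3.7  7.2  2.6] gap 0.399
r 0.2014 phi 3.736 yaw+pi-phi 0.02 Ft -8.0 Fr -0.9
```

Request:
play_rows(
  targets=[
    [[0,0.6,0],[0,0,-0.02],0.6],
    [[0,0.6,0],[0,0,-0.02],0.6],
    [[0,0.6,0],[0,0,-0.022],0.6],
  ],
)

```text
clock: 19.4
ee_pos: [0.5138, -0.1136, 0.2365]
tool_rot: [-2.935, -1.045, 0.018]
ft_force: [-3.3, 7.3, 2.9]
finger_gap: 0.403
```

```bash
python3 - <<'E'
from h import *
rel()
E
```

```text
t 19.4 p [ 0.5138 -0.1136  0.2365] yawx 39.2 zax [-0.02  0.02 -1.  ] q [-0.38 -0.01  1.75  0.01  1.43  0.51] F [-3.3  7.3  2.9] gap 0.403
r 0.2014 phi 3.805 yaw+pi-phi 0.021 Ft -7.8 Fr -1.9
```

Request:
play_rows(
  targets=[
    [[0,0.6,0],[-0.005,0,-0.02],0.6],
    [[0,0.6,0],[-0.005,0,-0.02],0.6],
    [[0,0.6,0],[-0.005,0,-0.022],0.6],
  ],
)

```text
clock: 19.7
ee_pos: [0.5229, -0.1245, 0.2366]
tool_rot: [-2.9, -1.147, 0.013]
ft_force: [-3.7, 6.9, 3.7]
finger_gap: 0.403
```

```bash
python3 - <<'E'
from h import *
rel()
E
```

```text
t 19.7 p [ 0.5229 -0.1245  0.2366] yawx 43.2 zax [-0.016  0.019 -1.   ] q [-0.39  0.02  1.72  0.01  1.42  0.43] F [-3.7  6.9  3.7] gap 0.403
r 0.2015 phi 3.876 yaw+pi-phi 0.019 Ft -7.6 Fr -1.9
```

Request:
play_rows(
  targets=[
    [[0,0.6,0],[-0.005,0,-0.022],0.6],
    [[0,0.6,0],[-0.005,0,-0.022],0.6],
    [[0,0.6,0],[-0.005,0,-0.022],0.6],
  ],
)

```text
clock: 20.0
ee_pos: [0.5328, -0.1346, 0.2366]
tool_rot: [-2.858, -1.254, 0.007]
ft_force: [-4.3, 6.0, 3.2]
finger_gap: 0.401
```

```bash
python3 - <<'E'
from h import *
rel()
E
```

```text
t 20.0 p [ 0.5328 -0.1346  0.2366] yawx 47.4 zax [-0.013  0.018 -1.   ] q [-0.4   0.04  1.69  0.01  1.42  0.34] F [-4.3  6.   3.2] gap 0.401
r 0.2014 phi 3.946 yaw+pi-phi 0.023 Ft -7.2 Fr -1.3
```

Request:
play_rows(
  targets=[
    [[0,0.6,0],[-0.005,0,-0.02],0.6],
    [[0,0.6,0],[-0.005,0,-0.02],0.6],
    [[0,0.6,0],[-0.005,0,-0.022],0.6],
  ],
)

```text
clock: 20.3
ee_pos: [0.5432, -0.1439, 0.2367]
tool_rot: [-2.815, -1.353, 0.001]
ft_force: [-4.1, 6.0, 3.4]
finger_gap: 0.404
```

```bash
python3 - <<'E'
from h import *
rel()
E
```

```text
t 20.3 p [ 0.5432 -0.1439  0.2367] yawx 51.3 zax [-0.009  0.017 -1.   ] q [-0.41  0.07  1.67  0.01  1.42  0.27] F [-4.1  6.   3.4] gap 0.404
r 0.2014 phi 4.015 yaw+pi-phi 0.022 Ft -7.0 Fr -2.0
```

Request:
play_rows(
  targets=[
    [[0,0.6,0],[-0.005,0,-0.022],0.6],
    [[0,0.6,0],[-0.005,0,-0.022],0.6],
    [[0,0.6,0],[-0.005,0,-0.022],0.6],
  ],
)

```text
clock: 20.6
ee_pos: [0.5542, -0.1524, 0.2368]
tool_rot: [-2.765, -1.456, -0.005]
ft_force: [-4.0, 5.2, 3.0]
finger_gap: 0.402
```

```bash
python3 - <<'E'
from h import *
rel()
E
```

```text
t 20.6 p [ 0.5542 -0.1524  0.2368] yawx 55.5 zax [-0.005  0.017 -1.   ] q [-0.41  0.1   1.64  0.01  1.42  0.19] F [-4.   5.2  3. ] gap 0.402
r 0.2013 phi 4.084 yaw+pi-phi 0.027 Ft -6.3 Fr -1.9
```

Request:
play_rows(
  targets=[
    [[0,0.6,0],[-0.005,0,-0.02],0.6],
    [[0,0.6,0],[-0.005,0,-0.02],0.6],
    [[0,0.6,0],[-0.005,0,-0.02],0.6],
  ],
)

```text
clock: 20.9
ee_pos: [0.5656, -0.1602, 0.2369]
tool_rot: [-2.716, -1.548, -0.011]
ft_force: [-5.0, 6.1, 3.6]
finger_gap: 0.402
```

```bash
python3 - <<'E'
from h import *
rel()
E
```

```text
t 20.9 p [ 0.5656 -0.1602  0.2369] yawx 59.4 zax [-0.001  0.017 -1.   ] q [-0.42  0.13  1.6   0.01  1.42  0.11] F [-5.   6.1  3.6] gap 0.402
r 0.2014 phi 4.153 yaw+pi-phi 0.025 Ft -7.5 Fr -2.5
```

Request:
play_rows(
  targets=[
    [[0,0.6,0],[-0.005,0,-0.02],0.6],
    [[0,0.6,0],[-0.005,0,-0.022],0.6],
    [[0,0.6,0],[-0.005,0,-0.022],0.6],
  ],
)

```text
clock: 21.2
ee_pos: [0.5775, -0.1671, 0.237]
tool_rot: [-2.661, -1.644, -0.017]
ft_force: [-4.5, 4.2, 3.9]
finger_gap: 0.405
```

```bash
python3 - <<'E'
from h import *
rel()
E
```

```text
t 21.2 p [ 0.5775 -0.1671  0.237 ] yawx 63.4 zax [ 0.002  0.017 -1.   ] q [-0.42  0.16  1.57  0.02  1.42  0.04] F [-4.5  4.2  3.9] gap 0.405
r 0.2014 phi 4.221 yaw+pi-phi 0.027 Ft -5.9 Fr -1.6
```

Request:
play_rows(
  targets=[
    [[0,0.6,0],[-0.005,0,-0.02],0.6],
    [[0,0.6,0],[-0.005,0,-0.022],0.6],
    [[0,0.6,0],[-0.005,0,-0.022],0.6],
  ],
)

```text
clock: 21.5
ee_pos: [0.5897, -0.1731, 0.2371]
tool_rot: [-2.602, -1.738, -0.024]
ft_force: [-6.1, 4.6, 2.9]
finger_gap: 0.399
```

```bash
python3 - <<'E'
from h import *
rel()
E
```

```text
t 21.5 p [ 0.5897 -0.1731  0.2371] yawx 67.5 zax [ 0.006  0.019 -1.   ] q [-0.42  0.19  1.54  0.02  1.42 -0.03] F [-6.1  4.6  2.9] gap 0.399
r 0.2014 phi 4.289 yaw+pi-phi 0.03 Ft -7.4 Fr -1.7
```

Request:
play_rows(
  targets=[
    [[0,0.6,0],[-0.005,-0.005,-0.02],0.6],
    [[0,0.6,0],[-0.005,-0.005,-0.02],0.6],
    [[0,0.6,0],[-0.005,-0.005,-0.022],0.6],
  ],
)

```text
clock: 21.8
ee_pos: [0.6021, -0.1784, 0.2371]
tool_rot: [-2.549, -1.831, -0.01]
ft_force: [-6.2, 4.2, 3.9]
finger_gap: 0.406
```

```bash
python3 - <<'E'
from h import *
rel()
w=wr("w9.png");S=viewer.get_image("side");cv2.imwrite("pics/s9.png",cv2.resize(S["frame"][130:290,190:350],None,fx=3.7,fy=3.7,interpolation=cv2.INTER_CUBIC))
E
```

```text
t 21.8 p [ 0.6021 -0.1784  0.2371] yawx 71.4 zax [ 0.004  0.006 -1.   ] q [-0.42  0.22  1.5   0.01  1.42 -0.09] F [-6.2  4.2  3.9] gap 0.406
r 0.2016 phi 4.356 yaw+pi-phi 0.032 Ft -7.2 Fr -1.7
t 21.8 p [ 0.6021 -0.1784  0.2371] yawx 71.4 zax [ 0.004  0.006 -1.   ] q [-0.42  0.22  1.5   0.01  1.42 -0.09] F [-6.2  4.2  3.9] gap 0.406
```

View pics/s9.png

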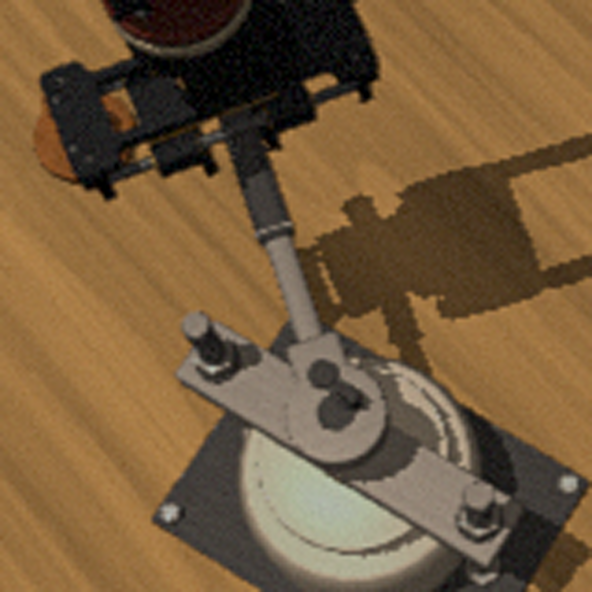

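View pics/w9.png

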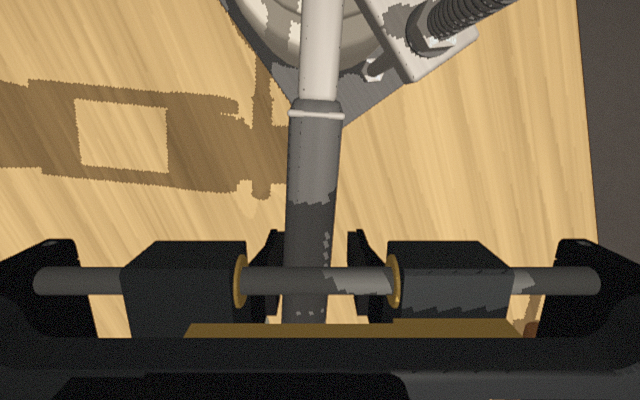

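The side view shows the lever tab still on the loosening side, at about (350,400), and the handle clear of the rod. I'll keep driving in small steps.

Request:
play_rows(
  targets=[
    [[0,0.6,0],[0,0,-0.02],0.6],
    [[0,0.6,0],[0,0,-0.02],0.6],
    [[0,0.6,0],[0,0,-0.022],0.6],
  ],
)

```text
clock: 22.2
ee_pos: [0.6147, -0.1827, 0.2369]
tool_rot: [-2.477, -1.909, -0.002]
ft_force: [-6.8, 4.9, 3.1]
finger_gap: 0.399
```

```bash
python3 - <<'E'
from h import *
rel()
E
```

```text
t 22.2 p [ 0.6147 -0.1827  0.2369] yawx 75.2 zax [-0.008  0.012 -1.   ] q [-0.42  0.26  1.45  0.01  1.44 -0.16] F [-6.8  4.9  3.1] gap 0.399
r 0.2016 phi 4.422 yaw+pi-phi 0.033 Ft -7.9 Fr -2.7
```

Request:
play_rows(
  targets=[
    [[0,0.6,0],[0,0,-0.02],0.6],
    [[0,0.6,0],[0,0,-0.02],0.6],
  ],
)

```text
clock: 22.4
ee_pos: [0.6227, -0.1849, 0.2367]
tool_rot: [-2.427, -1.957, 0.004]
ft_force: [-8.3, 3.9, 5.1]
finger_gap: 0.404
```

```bash
python3 - <<'E'
from h import *
rel()
E
```

```text
t 22.4 p [ 0.6227 -0.1849  0.2367] yawx 77.8 zax [-0.017  0.017 -1.   ] q [-0.41  0.29  1.42  0.01  1.46 -0.2 ] F [-8.3  3.9  5.1] gap 0.404
r 0.2017 phi 4.463 yaw+pi-phi 0.036 Ft -9.0 Fr -1.7
```

Request:
play_rows(
  targets=[
    [[0,0.5,0],[0,0,-0.015],0.6],
  ],
)

```text
clock: 22.5
ee_pos: [0.6257, -0.1856, 0.2367]
tool_rot: [-2.406, -1.975, 0.007]
ft_force: [-8.2, 5.2, 4.9]
finger_gap: 0.398
```

```bash
python3 - <<'E'
from h import *
rel()
E
```

```text
t 22.5 p [ 0.6257 -0.1856  0.2367] yawx 78.7 zax [-0.022  0.02  -1.   ] q [-0.41  0.3   1.41  0.01  1.46 -0.22] F [-8.2  5.2  4.9] gap 0.398
r 0.2016 phi 4.478 yaw+pi-phi 0.038 Ft -9.2 Fr -3.1
```

Request:
play_rows(
  targets=[
    [[0,0.6,0],[0,0,-0.015],0.6],
  ],
)

```text
clock: 22.6
ee_pos: [0.6294, -0.1865, 0.2366]
tool_rot: [-2.385, -1.991, 0.011]
ft_force: [-8.2, 4.0, 5.1]
finger_gap: 0.402
```

```bash
python3 - <<'E'
from h import *
rel()
E
```

```text
t 22.6 p [ 0.6294 -0.1865  0.2366] yawx 79.7 zax [-0.027  0.022 -0.999] q [-0.41  0.31  1.39  0.01  1.47 -0.23] F [-8.2  4.   5.1] gap 0.402
r 0.2016 phi 4.497 yaw+pi-phi 0.035 Ft -8.9 Fr -2.1
```

Request:
play_rows(
  targets=[
    [[0,0.5,0],[0.005,-0.005,-0.01],0.6],
    [[0,0.5,0],[0.005,-0.005,-0.01],0.6],
  ],
)

```text
clock: 22.8
ee_pos: [0.6345, -0.1878, 0.2362]
tool_rot: [-2.352, -2.01, 0.042]
ft_force: [-10.0, 3.6, 4.8]
finger_gap: 0.404
```

```bash
python3 - <<'E'
from h import *
rel()
E
```

```text
t 22.8 p [ 0.6345 -0.1878  0.2362] yawx 81.0 zax [-0.051  0.018 -0.999] q [-0.41  0.34  1.35 -0.    1.5  -0.25] F [-10.    3.6   4.8] gap 0.404
r 0.2019 phi 4.523 yaw+pi-phi 0.033 Ft -10.5 Fr -1.7
```

The load climbs steadily (7.3, then 9, then 10.5 N over about 20 mm) with the rod still well away, so the screw is at its stop. I'll ease off gently.

Request:
play_rows(
  targets=[
    [[0,-0.3,0],[0,0,0.01],0.6],
    [[0,-0.4,0],[0,0,0.02],0.6],
    [[0,-0.4,0],[0,0,0.02],0.6],
    [[0,-0.4,0],[0,0,0.02],0.6],
    [[0,-0.4,0],[0,0,0.02],0.6],
  ],
)

```text
clock: 23.3
ee_pos: [0.6078, -0.18, 0.2357]
tool_rot: [-2.417, -1.893, 0.054]
ft_force: [-3.0, 4.9, 1.1]
finger_gap: 0.399
```

```bash
python3 - <<'E'
from h import *
rel()
w=wr("w10.png")
E
```

```text
t 23.3 p [ 0.6078 -0.18    0.2357] yawx 76.1 zax [-0.072  0.034 -0.997] q [-0.41  0.3   1.41  0.    1.51 -0.17] F [-3.   4.9  1.1] gap 0.399
r 0.2012 phi 4.385 yaw+pi-phi 0.085 Ft -4.4 Fr -3.7
t 23.3 p [ 0.6078 -0.18    0.2357] yawx 76.1 zax [-0.072  0.034 -0.997] q [-0.41  0.3   1.41  0.    1.51 -0.17] F [-3.   4.9  1.1] gap 0.399
```

View pics/w10.png

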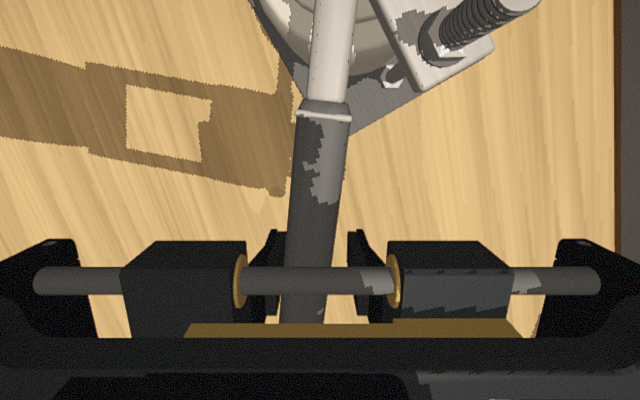

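Request:
play_rows(
  targets=[
    [[0,-0.4,0],[-0.03,-0.005,0.04],0.6],
    [[0,-0.4,0],[-0.03,-0.005,0.04],0.6],
    [[0,-0.4,0],[-0.02,-0.005,0.04],0.6],
    [[0,-0.3,0],[0,0,0.03],0.6],
  ],
)

```text
clock: 23.75
ee_pos: [0.5891, -0.1747, 0.2359]
tool_rot: [-2.61, -1.741, 0.006]
ft_force: [-1.2, 3.0, -0.1]
finger_gap: 0.395
```

```bash
python3 - <<'E'
from h import *
rel()
E
```

```text
t 23.75 p [ 0.5891 -0.1747  0.2359] yawx 67.4 zax [-0.005  0.002 -1.   ] q [-0.42  0.19  1.53 -0.    1.42 -0.02] F [-1.2  3.  -0.1] gap 0.395
r 0.2031 phi 4.289 yaw+pi-phi 0.029 Ft -2.3 Fr -2.3
```

Request:
play_rows(
  targets=[
    [[0,-0.4,0],[0,0,0.025],0.6],
    [[0,-0.4,0],[0,0,0.025],0.6],
    [[0,-0.4,0],[0,0,0.025],0.55],
    [[0,-0.2,0],[0,0,0],0.5],
    [[0,0,0],[0,0,0],0.45],
    [[0,0,0],[0,0,0],0.45],
  ],
)

```text
clock: 24.35
ee_pos: [0.5757, -0.1704, 0.2363]
tool_rot: [-2.678, -1.636, 0.006]
ft_force: [0.7, 0.6, -0.5]
finger_gap: 0.537
```

```bash
python3 - <<'E'
from h import *
rel()
w=wr("w11.png")
E
```

```text
t 24.35 p [ 0.5757 -0.1704  0.2363] yawx 62.8 zax [-0.005  0.001 -1.   ] q [-0.42  0.16  1.57 -0.    1.42  0.06] F [ 0.7  0.6 -0.5] gap 0.537
r 0.2052 phi 4.221 yaw+pi-phi 0.017 Ft 0.3 Fr -0.8
t 24.35 p [ 0.5757 -0.1704  0.2363] yawx 62.8 zax [-0.005  0.001 -1.   ] q [-0.42  0.16  1.57 -0.    1.42  0.06] F [ 0.7  0.6 -0.5] gap 0.537
```

View pics/w11.png

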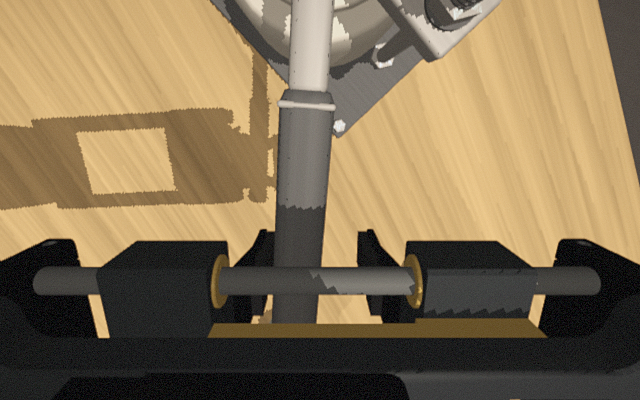

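The handle is unloaded, and near the left finger. I'll centre the jaws on it and lift away.

Request:
play_rows(
  targets=[
    [[0,-0.7,0],[0,0,0],0.4],
    [[0,0,-1],[0,0,0],0.35],
    [[0,0,-3],[0,0,0],0.35],
    [[0,0,-4],[0,0,0],0.35],
    [[0,0,-4],[0,0,0],0.35],
    [[-4,0,-2],[0,0,0],0.35],
    [[-4,0,0],[0,0,0],0.35],
    [[-4,0,0],[0,0,0],0.35],
    [[0,0,0],[0,0,0],0.35],
    [[0,0,0],[0,0,0],0.35],
  ],
)

```text
clock: 25.4
ee_pos: [0.5135, -0.2764, 0.3895]
tool_rot: [2.675, 1.642, -0.004]
ft_force: [-0.6, -0.4, 0.9]
finger_gap: 0.655
```

```bash
python3 - <<'E'
from h import *
rel()
w=wr("w12.png");S=viewer.get_image("side");cv2.imwrite("pics/s12.png",cv2.resize(S["frame"][100:400,150:490],None,fx=2,fy=2,interpolation=cv2.INTER_CUBIC))
E
```

```text
t 25.4 p [ 0.5135 -0.2764  0.3895] yawx 63.1 zax [-0.    -0.004 -1.   ] q [-0.63  0.07  1.39 -0.    1.68 -0.16] F [-0.6 -0.4  0.9] gap 0.655
r 0.328 phi 4.206 yaw+pi-phi 0.036 Ft -0.3 Fr 0.7
t 25.4 p [ 0.5135 -0.2764  0.3895] yawx 63.1 zax [-0.    -0.004 -1.   ] q [-0.63  0.07  1.39 -0.    1.68 -0.16] F [-0.6 -0.4  0.9] gap 0.655
```

View pics/w12.png

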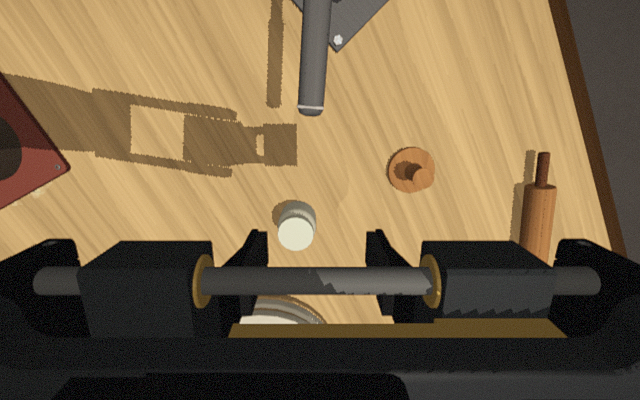

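View pics/s12.png

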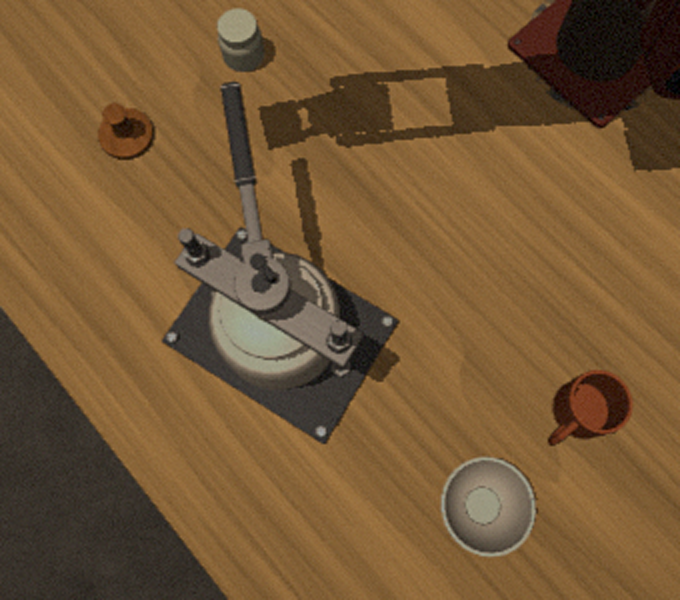

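```bash
python3 - <<'E'
from h import *
S=viewer.get_image("side")
cv2.imwrite("pics/s13.png",cv2.resize(S["frame"][205:275,240:330],None,fx=8,fy=8,interpolation=cv2.INTER_CUBIC))
f=lambda u,v,z:ray(S,u/2+150,v/2+100,z)[:2]
e=f(232,88,.259);b=f(246,182,.259)
print("handle",np.arctan2(*(e-C)[::-1])%(2*np.pi),np.linalg.norm(e-C),np.linalg.norm(b-C))
E
```

```text
handle 4.16259016275713 0.2519460586336471 0.12638104914506723
```

View pics/s13.png

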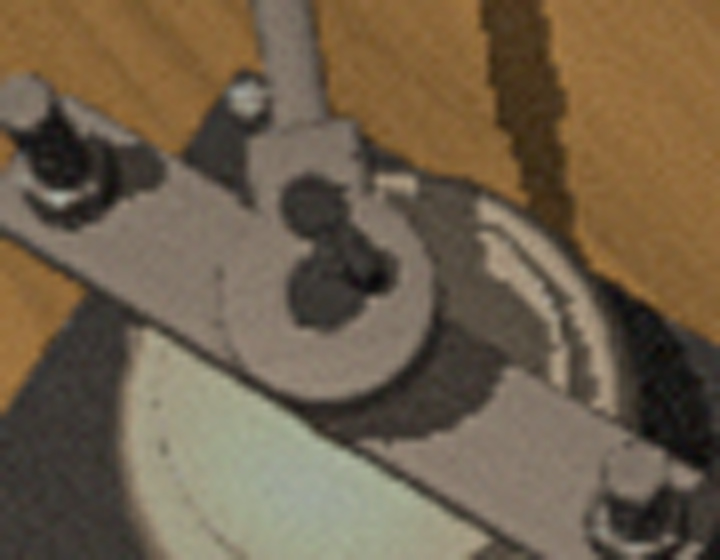

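```bash
python3 - <<'E'
from bench import job,monitor
print(monitor.read_state()["clock"]); print(job.close_job())
E
```

```text
25.55
the job is handed in; nothing more can be done
None
```

I flipped the lever to loosening, backed the screw off to its stop in two driving strokes with one free return swing between them, then released the handle. I handed the job in at about 25.6 s, and it reported no verdict.

**Checks**
- **Lever:** I stopped pushing when the tool no longer moved and the force reached about 13 N, well under the 30 N limit. It then measured about 0.47 rad, and the last picture still shows the tab on the loosening side. That last look was by eye, not a measured angle.
- **Screw:** driving took a steady 6 to 8 N at the grip. At the end it climbed through 9 N to 10.5 N over about 20 mm, with the rod still some way off, so I took that as the stop. I could not read the screw's angle directly; adding up the two strokes after allowing for the give gives about 2.1 rad, against the stop at 2.2. The load peaked at 10.5 N, below the 12 N limit.
- **Pots and end state:** the mug, bowl, glaze pot and stamp look unmoved in the side view, though I did not measure them. The ratchet is still on the screw, and the arm is clear of everything with the wrist force close to zero.

**Differences from the description**
- Driving read slightly above the stated 5 to 7 N.
- The load at the stop changed by about 2 N per 10 mm when I eased off, rather than 1 N.

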